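# Set the forceps to the marked gap over the wax block

## Task

Take the sprung forceps off their rest by the two grip plates and bring both tips over the wax block in the clamp, level and two or three centimetres above it. There, gently squeeze the arms until the pin on the moving arm stands between the two lines of the small marker on the crossbar. Never squeeze the tips shut, do not touch the block or its clamp, leave everything else where it is, and finish while still holding the forceps there with that gap steady.

Things in the scene. Friction and masses are not known exactly. Their poses are not given: they have to be found in the camera images.
- forceps: Steel sprung forceps, 182 mm long, 75 g, on their side on the rest's rails: arms spread level in a V. Origin at the underside on the V's centreline, 85 mm ahead of the heel pivot; x runs heel to tips, y from fixed arm (-y) to moving arm (+y), z up. Arms 3 mm thick, 12 mm high (z 0 to 12), 170 mm from pivot to tip, each 0.13 rad off the centreline relaxed (41 mm inside tip gap).
- grip (a point): Midway between the two ribbed grip plates on the outside of the arms, also the balance point; 10 mm ahead of the forceps' origin, 95 mm ahead of the pivot, 7.5 mm above the underside. Plates 30 mm long, 15 mm high. Outer width over them 2*(95 mm*sin((0.26 - squeeze)/2) + 5.5 mm): 36 mm relaxed, 13 mm shut. Squeezed evenly, the tips stay symmetrical, 75 mm ahead of the grip's middle.
- squeeze (a joint): Spring hinge of the moving arm at the heel, rad: 0 relaxed, grows as the arms are squeezed, 0.24 tips shut. Stiffness 5.5 N m/rad: at the plates each finger presses about 58 N per rad (8 N at 0.135). Inside tip gap = 340 mm*sin((0.26 - squeeze)/2) - 3 mm. The pin's y in the forceps frame is 135 mm*sin(0.13 - squeeze).
- marker (a joint): Place of the small sliding marker along the crossbar, 0 to 0.012 m; stiff, already set, different each time, not to be moved. Its middle is at y = -6 mm + this value in the forceps frame. The pin is abreast of it when squeeze = 0.13 - asin((marker - 0.006)/0.135), which is 0.09 to 0.17 rad (tip gap about 26 to 12 mm).
- marker_mid (a point): Middle of the marker, a 9 x 11 mm aluminium slide on the crossbar, with two dark raised lines along the forceps, 3.7 mm to either side of its middle; axes as the forceps. The crossbar, 6 mm wide, 42 mm long, top at z = 16 mm, is fixed to the fixed arm at x = 56 mm and passes over the moving arm, about 6 mm ahead of the pin.
- pin (a point): Top of the dark upright pin, 2.4 mm diameter, on top of the moving arm 135 mm from the heel pivot, 21 mm above the underside. Relaxed, it stands 12 to 24 mm to the +y side of the marker's middle and comes towards it as the arms are squeezed.
- fixed_tip (a point): End of the fixed arm (-y side), 170 mm from the heel pivot, 6 mm above the forceps' underside.
- moving_tip (a point): End of the moving arm (+y side), 170 mm from the heel pivot, 6 mm above the forceps' underside.
- rest: Fixed instrument rest: dark steel plate 160 x 100 mm and 8 mm thick with two white rails 90 mm long across it, 8 mm wide, tops 30 mm above the bench, at x = -55 and +68 mm in its frame; between the rails it is open down to the plate for the fingers. Origin at the centre of its underside; the forceps lie along its x.
- clamp: Fixed specimen clamp: 64 mm round foot, post, black jaw head 44 x 52 mm holding a white cassette with a pale wax block, overall 70 mm high; a small clamp lever reaches 56 mm out to its +y side at 36 to 58 mm height. Origin at the centre of its underside, z up.
- block_top (a point): Centre of the wax block's top face (22 x 28 mm), 70 mm above the bench.
- reagent: Bystander: amber bottle, 60 mm diameter, 130 mm high; origin at centre of underside.
- stain_jar: Bystander: glass jar, 52 mm diameter, 60 mm high; origin at centre of underside.
- dish: Bystander: clear shallow dish, 84 mm diameter, 16 mm high; origin at centre of underside.
- slide_box: Bystander: blue slide box 90 x 160 x 30 mm; origin at centre of underside.
- brush: Bystander: brush lying on the bench, handle towards its -x; origin on its underside.
- spare_cassette: Bystander: white cassette 28 x 40 mm with a wax block, 16 mm high; origin at centre of underside.
Mind the look-alikes: they are no part of the job. What is shaped like the forceps but blue or yellow is not meant.

How it is judged (in metres and radians):
On the way, in this order (a step that is already met when the one before it is completed fails the run):
1. the forceps are lifted off the rest in the fingers (height (world z) of forceps above 0.05 m and contact force between forceps and rest below 0.05 N and contact force between the fingers and forceps above 1 N), for 0.2 s.
2. both tips are over the wax block (horizontal distance between each of fixed_tip, moving_tip and block_top below 0.032 m and z of fixed_tip in the frame of block_top between 0.004 and 0.055 m and z of moving_tip in the frame of block_top between 0.004 and 0.055 m), for 0.2 s.
At the end, for the whole second after the job is handed in: Forceps held by the fingers alone, off the rest, level within 0.3 rad; both tips within 32 mm horizontally of the centre of the block top and 4 to 55 mm above it; pin within 2 mm of the marker middle (between its lines); all kept for the last second (all of step 1 and all of step 2 and y of pin in the frame of marker_mid between -0.002 and 0.002 m and angle between forceps's own z axis and vertical below 0.3 rad and contact force between forceps and clamp below 0.05 N); the arm keeps its last pose, push and grip.
It fails at once if the tips are squeezed shut or nearly (squeeze above 0.225 rad, under 3 mm gap) (value of joint squeeze above 0.225 rad).
It fails at once if the forceps are gripped with more than 60 N in all (contact force between the fingers and forceps above 60 N).
It fails at once if the forceps or robot touch the block or its clamp (contact force between any of forceps, the arm, the fingers and clamp above 0.5 N).
It fails at once if a bystander is moved more than 15 mm (distance of any of reagent, stain_jar, dish, slide_box, brush, spare_cassette from where it was at the start of the episode above 0.015 m).
It also fails if it takes over 40 s, if anything falls off the work surface, if the arm or the gripper's body presses on something with over 40 N, if the wrist force passes 120 N, or if a joint passes its speed limit or range.

## Robot

A 6-joint arm with a two-finger parallel gripper is mounted at the origin on the work surface. World frame = base frame: x ahead of the robot, y to its left, z up, the work surface at z = 0. Lengths are in mm, angles in rad, forces in N, time in s.
With the tool pointing down it reaches from about 350 to 775 mm from the base axis. Payload 7.3 kg.
Tool frame: the origin (TCP) lies at the very end of the fingers, on their centre line; the grasp point (between the pads) lies 19 mm behind it; z points along the fingers, y is the line along which they close (so a half turn about z gives the same grasp; the last joint's range is limited). The gripper opens to 92 mm and grips with 3 to 60 N. Pads are 19 mm wide; open, the fingers measure 130 mm over their backs; the gripper's body (75 mm by 190 mm) begins 47 mm behind the grasp point.
Start: joints at [1.188, 0.342, 1.524, -0, 1.275, -0.146], TCP at [123.145, 510.373, 226.741] pointing down, gripper open.
Joint ranges: [-2.53, 2.53], [-0.77, 2.02], [0.04, 2.7], [-1, 4.14], [0.28, 2.66], [-3.11, 3.11]. Speed limits (rad/s): [2.57, 2.57, 3.14, 3.14, 3.14, 3.14].

## Interface

Orientations are given as [roll, pitch, yaw] about the fixed x, y, z axes, in that order (R = Rz(yaw) Ry(pitch) Rx(roll)).
In Python, from plant import get_obs, vision, workorder gives the robot as it stands.
- The arm moves only by the shell command python3 -m pendant 'ROWS' [OPENING]. ROWS is a JSON object of lists of equal length, an entry for each row: "dp": the shift along the tool's x, y, z in m, a list of three; "rotation": the turn, a rotation vector about the tool's x, y, z in rad, a list of three. A call has 1 to 8 rows; each row is the pose to reach, as a shift and turn from the pose commanded when the call began, along the tool's axes at that moment; what a row does not reach only later rows make up. A row lasts 1/8 s, in which the tool goes at most 62.5 mm and 10.7 degrees, less where a joint would pass 70% of its speed; a pose out of reach is approached as far as the arm can. A call with a gripper value outside its range is refused whole. OPENING is the finger opening in m, from 0 to 0.0918, set as the call begins (- or left out, the last holds). The fingers move at their own pace and stop on an object; the grip force is fixed at half the most. Time passes only in rows, so rows that repeat a pose let the fingers close. It gives the time, the measured TCP pose, the force, the opening and the grip force at its end, in the units of the state.
- get_obs(): the state, without advancing time (a new reading comes with each control period).
- vision.capture(name): name is "scene" or "side" or "wrist"; returns a dict with "pixels" (480x640x3 uint8, red, green, blue), "vfov" (degrees; the focal length in pixels is half the picture's height over the tangent of half this angle, whatever the lens; pixels are square), "cx", "cy" (the principal point, pixels), "pose" (4x4, takes a point from camera to world coordinates); the wrist camera has in their place "T_tool_cam" (4x4, takes a point from camera to tool coordinates, whose origin is the TCP and whose axes are the flange's). Camera axes: x right, y up, looking along -z (the intrinsics and any distortion apply to the point x, -y, -z); pixel columns grow to the right and rows downward; lengths in mm; the calibration is good to about 2 mm. A picture is of the moment at which its call begins: read the wrist's pose just before it. There is no depth.
- workorder.close_job(): hands the job in; it is judged then, once.
The state is a dict: "time": time; "joint_positions": joint angles; "dq": joint speeds; "tau": joint torques, N m; "tool_pos": TCP position; "tcp_rot": TCP orientation; "contact_force": force on the tool from outside, world axes, zero at the start; "moment": the same for the moment, N m; "grip_width": finger opening in mm; "finger_force": force on a finger pad.
Only numpy, scipy, OpenCV 4.12 (cv2) and the standard library are available. Lean on these libraries where they do the work, as an engineer would, in place of code of your own. Each camera call takes 0.05 s, during which the arm holds its last target. There are 200 camera calls.

## Working session

There is one attempt and no reset: what is moved stays moved. The work goes in short steps, Python scripts to look and compute and a shell command to move; the robot and the scene stay as the last step left them, time stands still between calls to the robot, and variables do not carry over. Pictures are saved under pics/ and viewed, at most 11 in all, crops included, and the job is handed in when it is done.

```bash
ls; mkdir -p pics; python3 - <<'E'
from plant import get_obs, vision
import cv2,numpy as np
o=get_obs();print(o)
ims=[]
for n in("scene","side","wrist"):
    c=vision.capture(n);cv2.imwrite(f"pics/{n}0.png",c["pixels"][:,:,::-1]);print(n,{k:(np.round(v,4).tolist() if not np.isscalar(v) else v) for k,v in c.items() if k!="pixels"})
E
```

```text
pics
{'time': 0.0, 'joint_positions': array([ 1.18799778e+00,  3.42736918e-01,  1.52502324e+00,  1.20366442e-05,
        1.27540728e+00, -1.46002977e-01]), 'dq': array([6.09163663e-05, 2.95366953e-04, 8.85714794e-05, 2.53593650e-03,
       1.03012535e-03, 3.97648951e-04]), 'tau': array([-2.60759180e-04, -4.31247175e+01, -2.44218546e+01,  7.16391834e-02,
        5.61482913e-02, -1.25706447e-04]), 'tool_pos': array([122.97963928, 509.96855986, 226.03543032]), 'tcp_rot': array([-3.14003630e+00, -2.40494845e-04,  2.90479338e+00]), 'contact_force': array([-0.54391747, -0.80961847, -0.84690089]), 'moment': array([-0.04080719,  0.01722501,  0.06566867]), 'finger_force': 0.0, 'grip_width': 92.12858568127136}
scene {'vfov': 53.93936503914155, 'cx': 315.9653357409571, 'cy': 229.21658801139253, 'pose': [[0.5274, -0.6381, 0.5609, 1235.7448], [0.8495, 0.4069, -0.3359, -554.1353], [-0.0139, 0.6536, 0.7567, 1007.0223], [0.0, 0.0, 0.0, 1.0]]}
side {'vfov': 46.82174013154248, 'cx': 314.85544823244123, 'cy': 242.7927726731958, 'pose': [[0.9956, 0.0453, -0.0821, 388.2201], [-0.0922, 0.6338, -0.768, -1254.5788], [0.0172, 0.7721, 0.6352, 1015.8851], [0.0, 0.0, 0.0, 1.0]]}
wrist {'vfov': 61.647506091696265, 'cx': 323.1579696131727, 'cy': 235.37890734635545, 'T_tool_cam': [[0.0001, 0.9651, 0.2617, 70.0298], [1.0, 0.0, -0.0004, 0.2129], [-0.0004, 0.2617, -0.9651, -158.5216], [0.0, 0.0, 0.0, 1.0]]}
```

View pics/scene0.png

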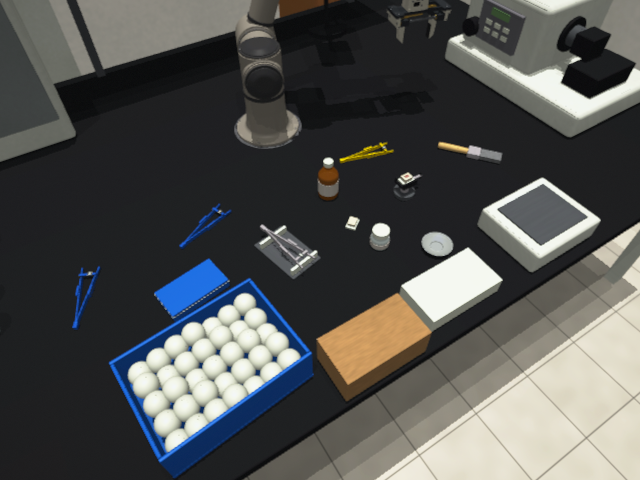

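View pics/side0.png

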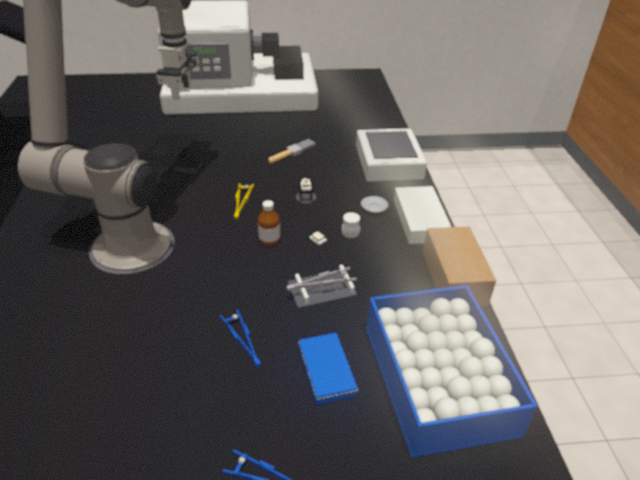

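Scene view: steel forceps on the rest at about (287,248), heel near (265,230), tips near (312,265); clamp at (406,182). Side view: rest at about (322,285), clamp at (306,188). The bottle, jar and spare cassette stand between them. I'll cast rays next.

```bash
cat > h.py <<'E'
import numpy as np,cv2
from plant import get_obs, vision
from scipy.spatial.transform import Rotation as R
def cap(n):
    o=get_obs();c=vision.capture(n)
    if "pose" not in c:
        T=np.eye(4);T[:3,:3]=R.from_euler("xyz",o["tcp_rot"]).as_matrix();T[:3,3]=o["tool_pos"];c["pose"]=T@c["T_tool_cam"]
    return c
def ray(c,u,v):
    f=240/np.tan(np.radians(c["vfov"]/2))
    d=c["pose"][:3,:3]@np.array([(u-c["cx"])/f,-(v-c["cy"])/f,-1]);return c["pose"][:3,3],d/np.linalg.norm(d)
def onz(c,u,v,z):
    p,d=ray(c,u,v);return p+d*(z-p[2])/d[2]
def two(c1,a,c2,b):
    p,d=ray(c1,*a);q,e=ray(c2,*b)
    s=np.linalg.lstsq(np.c_[d,-e],q-p,rcond=None)[0];x,y=p+s[0]*d,q+s[1]*e
    return (x+y)/2,np.linalg.norm(x-y)
def proj(c,P):
    f=240/np.tan(np.radians(c["vfov"]/2));q=c["pose"][:3,:3].T@(np.asarray(P)-c["pose"][:3,3]);return c["cx"]-f*q[0]/q[2],c["cy"]+f*q[1]/q[2]
E
python3 - <<'E'
from h import *
a=cap("scene");b=cap("side")
for n,u,v,z in(("rest",(287,250),(322,285),20),("clamp",(406,179),(306,184),70),("lever",(418,176),(306,178),50),("reagent",(328,162),(268,205),130),("jar",(380,229),(351,217),60),("spare",(352,223),(318,238),16),("dish",(437,244),(374,204),10),("box",(192,288),(327,366),30),("heel",(265,229),(290,285),36),("tip",(312,265),(352,276),36)):
    print(n,np.round(onz(a,*u,z)),np.round(onz(b,*v,z)))
A=cv2.resize(a["pixels"][205:285,240:340],(800,640))[:600]
cv2.imwrite("pics/z1.png",np.hstack([cv2.resize(a["pixels"][210:285,240:340],(400,300),interpolation=3),cv2.resize(b["pixels"][250:325,270:370],(400,300),interpolation=3)])[:,:,::-1])
E
```

```text
rest [ 525. -220.   20.] [ 520. -223.   20.]
clamp [518. 181.  70.] [510. 175.  70.]
lever [512. 235.  50.] [515. 240.  50.]
reagent [392.  -5. 130.] [390. -12. 130.]
jar [624.  10.  60.] [627.  10.  60.]
spare [536. -17.  16.] [528. -25.  16.]
dish [718. 137.  10.] [721. 139.  10.]
box [ 510. -482.   30.] [ 503. -490.   30.]
heel [ 441. -240.   36.] [ 436. -234.   36.]
tip [ 613. -195.   36.] [ 599. -212.   36.]
```

View pics/z1.png

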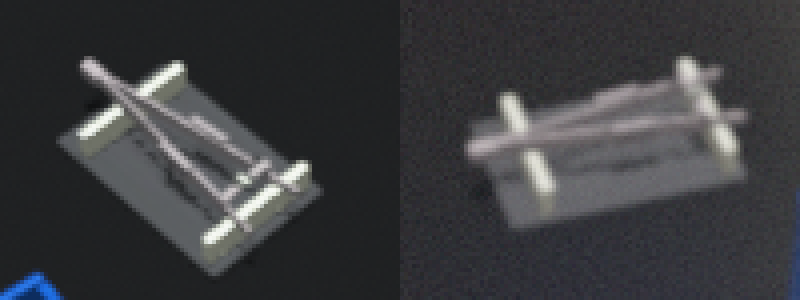

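The left half (scene) shows the heel up left, tips at lower right, and crossbar and marker near the tips. The forceps point roughly along world +x. I'll turn tool x along the forceps so the wrist camera sees the marker, and stop on the way to measure the clamp.

```bash
python3 -m pendant '{"dp":[[-0.046,-0.031,-0.004],[-0.092,-0.063,-0.008],[-0.138,-0.094,-0.012],[-0.184,-0.126,-0.016],[-0.23,-0.157,-0.02],[-0.276,-0.188,-0.024],[-0.322,-0.22,-0.027],[-0.366,-0.25,-0.03]],"rotation":[[0,0,0.175],[0,0,0.35],[0,0,0.525],[0,0,0.7],[0,0,0.875],[0,0,1.05],[0,0,1.225],[0,0,1.4]]}'
python3 -m pendant '{"dp":[[0,0,0],[0,0,0],[0,0,0]],"rotation":[[0,0,0],[0,0,0],[0,0,0]]}'
python3 - <<'E'
from h import *
c=cap("wrist");cv2.imwrite("pics/w1.png",c["pixels"][:,:,::-1]);np.save("w1.npy",c,allow_pickle=True)
E
```

```text
time: 1.25
tool_pos: [421.3, 179.9, 256.9]
tcp_rot: [3.141, -0.0, 1.499]
contact_force: [-0.1, -0.5, -0.4]
grip_width: 92.3
finger_force: 0.0
time: 1.62
tool_pos: [419.4, 182.4, 256.7]
tcp_rot: [-3.141, -0.0, 1.507]
contact_force: [0.5, -0.5, -0.3]
grip_width: 91.9
finger_force: 0.0
```

View pics/w1.png

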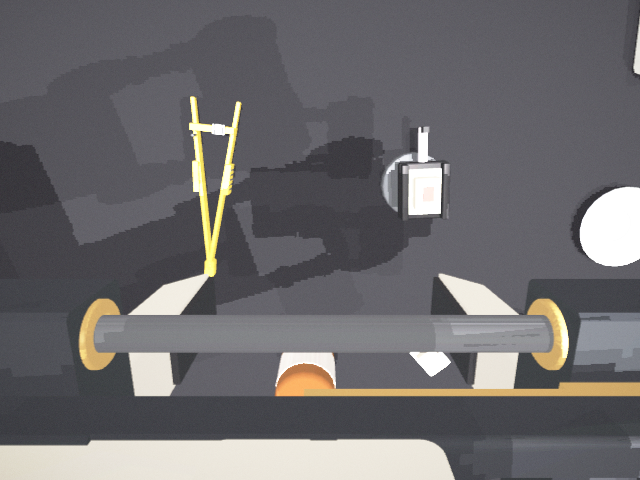

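The wrist view shows the clamp head centred near (424,190), its lever at (422,140) pointing to world +y, and yellow look-alike forceps on the left. Now on to the rest.

```bash
python3 -m pendant '{"dp":[[-0.05,0.007,0],[-0.1,0.014,0],[-0.151,0.021,0],[-0.202,0.028,0],[-0.253,0.036,0],[-0.303,0.043,0],[-0.354,0.05,0],[-0.404,0.057,0]],"rotation":[[0,0,0.175],[0,0,0.35],[0,0,0.525],[0,0,0.7],[0,0,0.875],[0,0,1.05],[0,0,1.225],[0,0,1.4]]}' >/dev/null
python3 -m pendant '{"dp":[[0,0,0],[0,0,0],[0,0,0]],"rotation":[[0,0,0],[0,0,0],[0,0,0]]}'
python3 - <<'E'
from h import *
w=np.load("w1.npy",allow_pickle=True).item()
p=w["pixels"][150:230,380:460].astype(int)
hsv=cv2.cvtColor(w["pixels"],cv2.COLOR_RGB2HSV)
m=np.zeros((480,640),bool);m[155:225,400:446]=True
br=m&(hsv[...,2]>180);ys,xs=np.nonzero(br);print("cassette",xs.min(),xs.max(),ys.min(),ys.max())
pk=br&(hsv[...,1]>25);ys,xs=np.nonzero(pk);print("wax",xs.min(),xs.max(),ys.min(),ys.max(),xs.mean(),ys.mean())
for q in((424,190),(427,193),(xs.mean(),ys.mean())):print(np.round(onz(w,*q,70),1))
print("lever end",onz(w,422,128,50))
c=cap("wrist");np.save("w2.npy",c,allow_pickle=True);a=c["pixels"]
cv2.imwrite("pics/w2.png",a[:,:,::-1])
E
```

```text
time: 3.05
tool_pos: [450.7, -223.8, 256.9]
tcp_rot: [-3.141, -0.0, 0.108]
contact_force: [-0.4, 0.5, 0.3]
grip_width: 91.8
finger_force: 0.0
cassette 400 445 155 214
wax 423 441 184 198 430.6 190.9
[507.7 194.4  70. ]
[510.2 191.7  70. ]
[513.3 193.3  70. ]
lever end [510.64467485 245.97709019  50.        ]
```

View pics/w2.png

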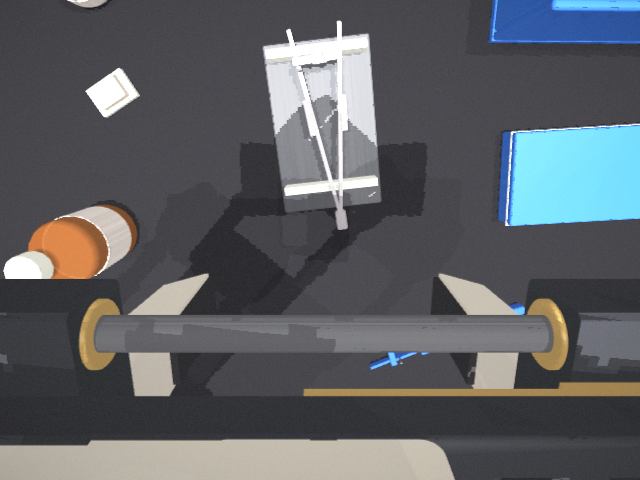

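Forceps: heel at about (341,218), moving (+y) tip at (290,32), fixed tip at (339,24), grip plates at (310,118) and (344,112). I'll compute the pose.

```bash
python3 - <<'E'
from h import *
w=np.load("w2.npy",allow_pickle=True).item()
h,t1,t2=[onz(w,*q,42)[:2] for q in((341,216),(290,31),(339,23))]
g1,g2=[onz(w,*q,45)[:2] for q in((310,118),(344,112))]
m=(t1+t2)/2;d=m-h
print(h,t1,t2,"len",np.linalg.norm(t1-h),np.linalg.norm(t2-h),"gap",np.linalg.norm(t1-t2))
yaw=np.arctan2(d[1],d[0]);print("yaw",yaw,"grip from tips",m-75*d/np.linalg.norm(d),"plates",(g1+g2)/2,g1,g2)
E
```

```text
[ 441.11852704 -241.60742634] [ 595.3049805  -179.67777862] [ 605.85083419 -220.15116733] len 166.15879061702194 166.1237613027534 gap 41.82475611698317
yaw 0.25573925617445015 grip from tips [ 528.01716555 -218.88652478] plates [ 530.9160868  -218.23577395] [ 526.77950432 -203.59880516] [ 535.05266929 -232.87274274]
```

```bash
python3 -m pendant '{"dp":[[0.02,0.001,0.02],[0.04,0.002,0.05],[0.06,0.003,0.085],[0.0796,0.0033,0.11],[0.0796,0.0033,0.11],[0.0796,0.0033,0.11]],"rotation":[[0,0,-0.04],[0,0,-0.08],[0,0,-0.12],[0,0,-0.148],[0,0,-0.148],[0,0,-0.148]]}' 0.07
python3 - <<'E'
from h import *
c=cap("wrist");np.save("w3.npy",c,allow_pickle=True);a=c["pixels"]
cv2.imwrite("pics/w3.png",a[:,:,::-1])
E
```

```text
time: 3.85
tool_pos: [530.0, -220.0, 147.7]
tcp_rot: [3.141, -0.001, 0.254]
contact_force: [-0.1, -0.3, 1.4]
grip_width: 70.0
finger_force: 0.0
```

View pics/w3.png

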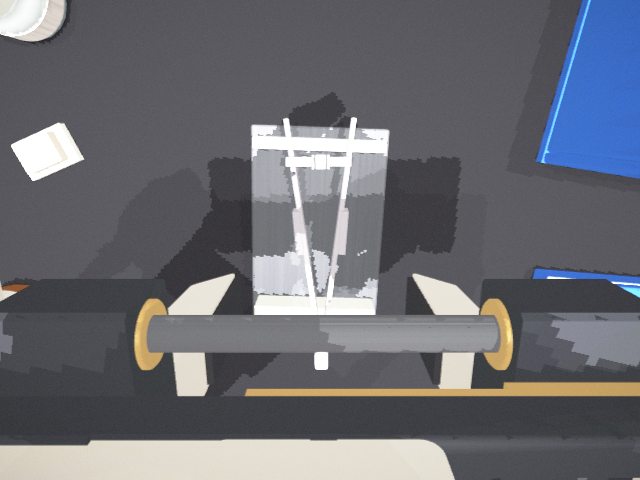

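The view is well aligned: tips at (286,120) and (353,119), plates at about (299,232) and (342,231), heel at (321,362). I'll recompute the grip with this view.

```bash
python3 - <<'E'
from h import *
w=np.load("w3.npy",allow_pickle=True).item()
o=w["pose"]@np.linalg.inv(w["T_tool_cam"])
f=lambda u,v,z:(np.linalg.inv(o)@np.r_[onz(w,u,v,z),1])[:3].round(1)
print("tips",f(286,120,42),f(353,119,42),"plates",f(299,232,45),f(342,231,45),"heel",f(321,362,42))
E
```

```text
tips [ 74.5 -23.6 105.7] [ 75.1  18.7 105.8] plates [  2.2 -16.4 102.7] [  2.9  12.5 102.7] heel [-98.5  -1.8 105.7]
```

```bash
python3 -m pendant '{"dp":[[0,-0.002,0.03],[0,-0.002,0.06],[0,-0.002,0.09],[0,-0.002,0.11],[0,-0.002,0.122],[0,-0.002,0.128],[0,-0.002,0.128],[0,-0.002,0.128]],"rotation":[[0,0,0],[0,0,0],[0,0,0],[0,0,0],[0,0,0],[0,0,0],[0,0,0],[0,0,0]]}'
python3 -m pendant '{"dp":[[0,0,0],[0,0,0],[0,0,0],[0,0,0],[0,0,0],[0,0,0]],"rotation":[[0,0,0],[0,0,0],[0,0,0],[0,0,0],[0,0,0],[0,0,0]]}' 0.031
```

```text
time: 4.9
tool_pos: [530.0, -218.7, 19.5]
tcp_rot: [3.141, -0.001, 0.253]
contact_force: [0.5, 0.1, 0.1]
grip_width: 70.0
finger_force: 0.0
time: 5.65
tool_pos: [529.6, -218.4, 18.7]
tcp_rot: [-3.142, -0.0, 0.253]
contact_force: [-0.1, 0.2, -0.2]
grip_width: 31.4
finger_force: 3.1
```

```bash
python3 -m pendant '{"dp":[[0,0,-0.01],[0,0,-0.03],[0,0,-0.06],[0,0,-0.1],[0,0,-0.14],[0,0,-0.17],[0,0,-0.18],[0,0,-0.18]],"rotation":[[0,0,0],[0,0,0],[0,0,0],[0,0,0],[0,0,0],[0,0,0],[0,0,0],[0,0,0]]}'
python3 - <<'E'
from h import *
c=cap("wrist");np.save("w4.npy",c,allow_pickle=True);a=c["pixels"]
cv2.imwrite("pics/w4.png",cv2.resize(a[60:310,190:450],(780,750),interpolation=cv2.INTER_CUBIC)[:600,:,::-1])
E
```

```text
time: 6.65
tool_pos: [529.4, -218.4, 198.8]
tcp_rot: [3.141, -0.0, 0.253]
contact_force: [-0.3, 0.4, -2.2]
grip_width: 30.9
finger_force: 2.9
```

View pics/w4.png

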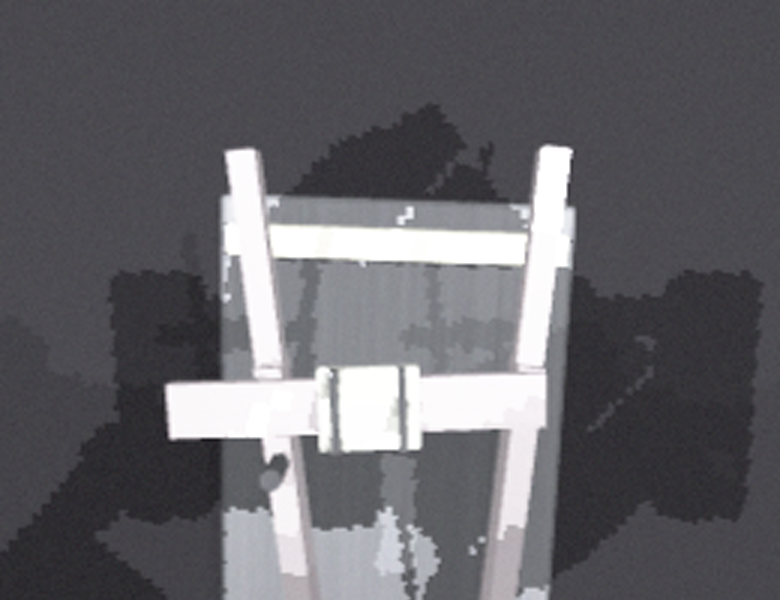

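The forceps are held level. In crop pixels the marker lines are at x≈334 and 403, and the pin top is at about (269,480) (original about (279.7,220)). Left tip is at (243,152), right tip at (555,148). I'll measure in the tool frame and travel to the clamp.

```bash
cat >> h.py <<'E'
def tool(c,u,v,z):
    "pixel -> tool frame on tool plane z (mm)"
    f=240/np.tan(np.radians(c["vfov"]/2));T=c["T_tool_cam"]
    d=T[:3,:3]@np.array([(u-c["cx"])/f,-(v-c["cy"])/f,-1]);return T[:3,3]+d*(z-T[2,3])/d[2]
E
python3 - <<'E'
from h import *
w=np.load("w4.npy",allow_pickle=True).item()
q=lambda x,y,z:tool(w,190+x/3,60+y/3,z).round(2)
print("lines",q(334,410,-29),q(403,408,-29),"pin",q(269,480,-32.3),"tips",q(243,152,-23.3),q(555,148,-23.3))
for mm in(4,6,8):print(mm,.13-np.arcsin((mm-6)/135))
b=cap("scene");a=cap("side")
for n,c,(x,y) in(("scene",b,(406,182)),("side",a,(306,188))):cv2.imwrite(f"pics/{n}c.png",cv2.resize(c["pixels"][y-25:y+25,x-25:x+25],(400,400),interpolation=0)[:,:,::-1])
i=np.hstack([cv2.imread("pics/scenec.png"),cv2.imread("pics/sidec.png")]);cv2.imwrite("pics/cl.png",i)
E
```

```text
lines [ 48.42  -7.24 -29.  ] [ 48.64   0.23 -29.  ] pin [ 41.4  -14.14 -32.3 ] tips [ 75.35 -16.91 -23.3 ] [ 75.77  16.49 -23.3 ]
4 0.14481535679115493
6 0.13
8 0.11518464320884508
```

View pics/cl.png

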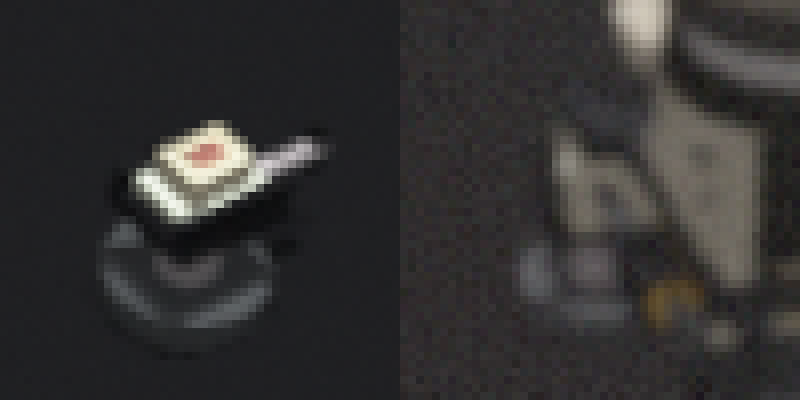

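The left half shows the wax top centre at about scene pixel (406.7,176), with the lever to world +y; the side view is blocked by the gripper. Carrying on above the bottles, gently.

```bash
python3 -m pendant '{"dp":[[0,-0.008,-0.004],[0,-0.024,-0.01],[0,-0.05,-0.015],[0.001,-0.078,-0.02],[0.002,-0.106,-0.02],[0.003,-0.134,-0.02],[0.004,-0.162,-0.02],[0.005,-0.19,-0.02]],"rotation":[[0,0,0],[0,0,0.015],[0,0,0.03],[0,0,0.045],[0,0,0.06],[0,0,0.08],[0,0,0.1],[0,0,0.12]]}'
python3 - <<'E'
from h import *
b=cap("scene");print(onz(b,406.75,176.1,70))
E
```

```text
time: 7.8
tool_pos: [486.1, -31.4, 219.1]
tcp_rot: [-3.141, -0.0, 0.132]
contact_force: [1.0, -0.2, -2.1]
grip_width: 31.0
finger_force: 2.9
[509.8143175  190.93154238  70.        ]
```

```bash
python3 -m pendant '{"dp":[[-0.001,-0.012,0],[-0.004,-0.04,0],[-0.008,-0.085,0],[-0.012,-0.13,0],[-0.016,-0.17,0],[-0.019,-0.2,0],[-0.0215,-0.22,0],[-0.022,-0.2275,0]],"rotation":[[0,0,0.01],[0,0,0.03],[0,0,0.05],[0,0,0.075],[0,0,0.1],[0,0,0.12],[0,0,0.13],[0,0,0.132]]}' >/dev/null
python3 -m pendant '{"dp":[[0,0,0],[0,0,0.01],[0,0,0.03],[0,0,0.05],[0,0,0.07],[0,0,0.08],[0,0,0.08],[0,0,0.08]],"rotation":[[0,0,0],[0,0,0],[0,0,0],[0,0,0],[0,0,0],[0,0,0],[0,0,0],[0,0,0]]}'
python3 - <<'E'
from h import *
c=cap("wrist");np.save("w5.npy",c,allow_pickle=True);a=c["pixels"]
cv2.imwrite("pics/w5.png",cv2.resize(a[60:300,180:460],(700,600),interpolation=cv2.INTER_CUBIC)[:,:,::-1])
E
```

```text
time: 9.85
tool_pos: [435.4, 189.3, 139.3]
tcp_rot: [-3.141, -0.001, 0.001]
contact_force: [0.2, 0.8, -0.5]
grip_width: 31.1
finger_force: 2.9
```

View pics/w5.png

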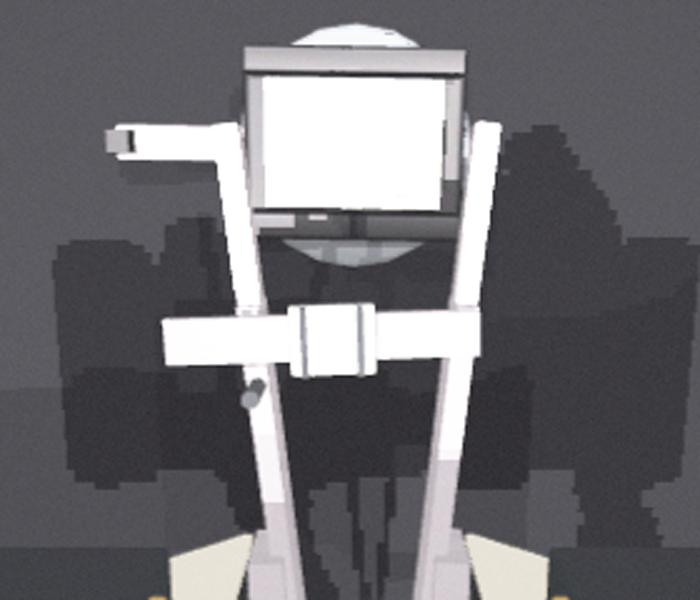

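Tips straddle the block: left at (229,126), right at (488,126), white block top centre at (352,143) in the crop, all clear of each other in height. Now to check the offset.

```bash
python3 - <<'E'
from h import *
w=np.load("w5.npy",allow_pickle=True).item()
q=lambda x,y,z:tool(w,180+x/2.5,60+y/2.5,z).round(2)
print("block",q(352,143,67),"corners",q(262,75,67),q(443,210,67),"tips",q(229,126,-23.3),q(488,126,-23.3))
E
```

```text
block [75.28 -1.52 67.  ] corners [ 89.09 -20.54  67.  ] [61.21 18.38 67.  ] tips [ 75.39 -16.78 -23.3 ] [ 75.39  16.5  -23.3 ]
```

```bash
python3 -m pendant '{"dp":[[0,-0.001,0.01],[0,-0.0015,0.025],[0,-0.0015,0.04],[0,-0.0015,0.052],[0,-0.0015,0.058],[0,-0.0015,0.06],[0,-0.0015,0.06],[0,-0.0015,0.06]],"rotation":[[0,0,0],[0,0,0],[0,0,0],[0,0,0],[0,0,0],[0,0,0],[0,0,0],[0,0,0]]}'
python3 -m pendant '{"dp":[[0,0,0],[0,0,0],[0,0,0],[0,0,0]],"rotation":[[0,0,0],[0,0,0],[0,0,0],[0,0,0]]}' 0.027
python3 -m pendant '{"dp":[[0,0,0],[0,0,0],[0,0,0],[0,0,0],[0,0,0],[0,0,0]],"rotation":[[0,0,0],[0,0,0],[0,0,0],[0,0,0],[0,0,0],[0,0,0]]}' 0.0238
python3 - <<'E'
from h import *
c=cap("wrist");np.save("w6.npy",c,allow_pickle=True);a=c["pixels"]
cv2.imwrite("pics/w6.png",cv2.resize(a[80:280,220:420],(600,600),interpolation=cv2.INTER_CUBIC)[:,:,::-1])
E
```

```text
time: 10.9
tool_pos: [435.2, 191.0, 79.1]
tcp_rot: [-3.141, -0.001, 0.001]
contact_force: [0.2, -0.1, -0.7]
grip_width: 30.7
finger_force: 2.9
time: 11.4
tool_pos: [434.9, 190.9, 78.7]
tcp_rot: [-3.142, -0.0, 0.001]
contact_force: [0.5, 0.3, -1.0]
grip_width: 26.9
finger_force: 5.0
time: 12.15
tool_pos: [434.9, 190.9, 78.7]
tcp_rot: [-3.142, -0.0, 0.001]
contact_force: [0.1, -0.1, -0.3]
grip_width: 23.9
finger_force: 6.9
```

View pics/w6.png

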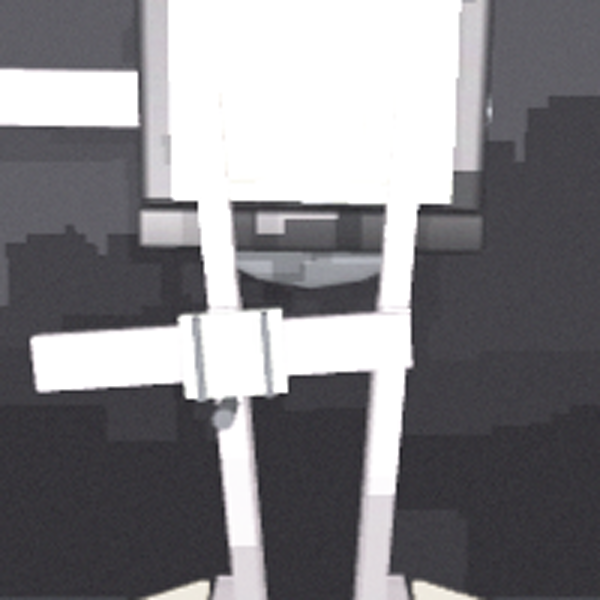

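In the crop, the pin top is at about (222,420), the marker lines at (201,358) and (267,353), and the crossbar is tilted slightly. I'll work out the pin's y in the marker frame.

```bash
python3 - <<'E'
from h import *
w=np.load("w6.npy",allow_pickle=True).item()
q=lambda x,y,z:tool(w,220+x/3,80+y/3,z)
l1,l2=q(201,358,-29),q(267,354,-29);m=(l1+l2)/2
b1,b2=q(35,364,-27.3),q(410,341,-27.3)
y=(b1-b2)[:2];y/=np.linalg.norm(y)
print(l1,l2,"tilt",np.arctan2(y[0],-y[1]))
for px in((220,421),(222,420),(224,418)):
  p=q(*px,-32.3);print(p,"pin y",(p-m)[:2]@y)
s=.26-2*np.arcsin((23.8/2-5.5)/95);print(s)
w_=cv2.cvtColor(w["pixels"],cv2.COLOR_RGB2GRAY)
print(w_[198,280:320]);print(w_[215:224,286:304])
E
```

```text
[ 47.49683909 -11.99149265 -29.        ] [ 47.93657147  -4.8226113  -29.        ] tilt -0.06193563651462929
[ 41.24388633  -9.81200356 -32.3       ] pin y 1.8028996385571037
[ 41.35389341  -9.59539366 -32.3       ] pin y 1.5798960604249812
[ 41.573729    -9.37686004 -32.3       ] pin y 1.3481745014397535
0.12516103189598043
[253 255 255 255 253 172 165 187 248 255 255 255 255 255 255 255 255 255
 255 255 255 255 255 255 255 255 255 253 171 168 235 255 255 255 255 254
 255 255 255 255]
[[ 62  62  61  64  62  68  86 112 109 110 108 107 106 199 248 229 187 119]
 [ 66  63  62  63  63  69  98 122 135 132 123 104 109 226 254 231 195 148]
 [ 64  63  65  62  67 100 145 169 168 168 158 132 140 241 254 238 195 147]
 [ 61  63  66  65  76 126 169 170 167 170 169 157 205 253 254 240 206 174]
 [ 59  64  62  62  99 148 170 170 168 167 170 162 213 253 254 248 206 174]
 [ 56  55  55  65  88 138 170 167 167 166 168 187 245 255 254 249 209 172]
 [ 52  53  59  63  82 132 168 167 166 167 171 213 251 254 255 253 206 178]
 [ 51  54  57  62  65  86 137 172 174 176 202 247 255 255 255 252 208 176]
 [ 50  53  56  64  65  63 114 194 228 235 251 255 255 255 255 253 210 181]]
```

Pin is about 1.4 mm to the +y side, so I need about 1.0 mm less opening.

```bash
python3 -m pendant '{"dp":[[0,0,0],[0,0,0],[0,0,0],[0,0,0],[0,0,0],[0,0,0]],"rotation":[[0,0,0],[0,0,0],[0,0,0],[0,0,0],[0,0,0],[0,0,0]]}' 0.0228
python3 - <<'E'
from h import *
c=cap("wrist");np.save("w7.npy",c,allow_pickle=True);a=c["pixels"]
cv2.imwrite("pics/w7.png",cv2.resize(a[160:240,260:360],(800,640),interpolation=cv2.INTER_NEAREST)[:600,:,::-1])
g=cv2.cvtColor(a,cv2.COLOR_RGB2GRAY);print(g[198,280:320])
E
```

```text
time: 12.95
tool_pos: [434.9, 190.9, 78.7]
tcp_rot: [-3.142, -0.0, 0.001]
contact_force: [0.4, -0.2, -0.8]
grip_width: 23.1
finger_force: 7.8
[254 252 223 170 162 206 254 255 255 255 255 255 255 255 255 255 255 255
 255 255 255 255 255 255 255 223 173 164 223 254 255 255 255 252 253 254
 255 255 255 255]
```

View pics/w7.png

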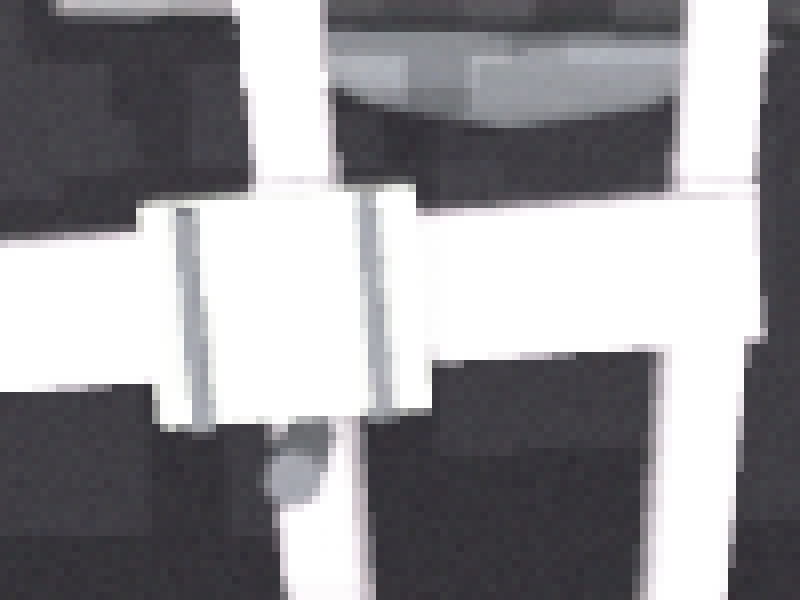

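The pin top at (293,478) sits midway between the marker lines extended to its row (about x=208 and 392). That puts the pin within about 0.2 mm after parallax. Handing in.

```bash
python3 -c "
from plant import workorder;print(workorder.close_job())"
```

```text
the job is handed in; nothing more can be done
None
```

I handed the job in with the forceps held level, the tips about 26 mm above the wax block and the pin about 0.2 mm from the marker's middle (my measurement); the hand-in call returned no verdict.

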